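Seat the matching bezel blank and click the slide into its detent

ROBOT

A 6-joint arm with a two-finger parallel gripper is mounted at the origin on the work surface. World frame = base frame: x ahead of the robot, y to its left, z up, the work surface at z = 0. Lengths are in mm, angles in rad, forces in N, time in s.
With the tool pointing down it reaches from about 275 to 750 mm from the base axis. Payload 10.2 kg.
Tool frame: the origin (TCP) lies between the finger pads; the fingertips stand 14 mm ahead of it and the grasp point (between the pads) lies 5 mm behind it (tip_reach is the distance from the TCP to the fingertips, in mm); z points along the fingers, y is the line along which they close (so a half turn about z gives the same grasp; the last joint's range is limited). The gripper opens to 85 mm and grips with 20 to 120 N. Pads are 22 mm wide; open, the fingers measure 114 mm over their backs; the gripper's body (76 mm by 85 mm) begins 54 mm behind the grasp point. The pads swing forward as they close: fully open they stand 13 mm farther back than shut.
Start: joints at [-1.414, 0.313, 1.498, -0, 1.331, -0.223], TCP at [194.624, -487.599, 245.294] pointing down, gripper open.
Joint ranges: [-2.94, 2.94], [-0.97, 2.17], [0.19, 2.56], [-1.23, 4.37], [0.02, 3.11], [-2.88, 2.88]. Speed limits (rad/s): [2.39, 2.39, 3.01, 3.14, 3.14, 3.14].

INTERFACE

Orientations are given as a unit quaternion [w, x, y, z].
In Python, from rig import * gives the robot as it stands.
- The arm moves only by the tool arm_command, never from a script. Its argument "steps" is a list that holds one entry, the list of rows, each a list of 7 numbers: the opening, from 0 (shut) to 1 (fully open), then the shift along the tool's x, y, z each as a share of 0.05 m, from -1 to 1, then the turn, a rotation vector about the tool's x, y, z each as a share of 0.15 rad, from -1 to 1. A call has 1 to 8 rows; each row shifts and turns the commanded pose from where the row before left it, along the tool's axes as they then stand; what a row does not reach is not made up. A row lasts 1/8 s, in which the tool goes at most 62.5 mm and 10.7 degrees, less where a joint would pass 70% of its speed; a pose out of reach is approached as far as the arm can. A call with a number of a shift or a turn outside -1 to 1 is refused whole. A call with a gripper value outside its range is refused whole. The fingers move at their own pace and stop on an object; "squeeze" is the grip in N (left out, the last holds). Time passes only in rows, so rows that do not move let the fingers close. It gives the time, the measured TCP pose, the force, the opening and the grip force at its end, in the units of the state.
- sense(): the state, without advancing time (a new reading comes with each control period).
- capture(name): name is "scene" or "top" or "wrist"; returns the picture (400x640x3 uint8, red, green, blue); there is no depth.
- get_calibration(name): a dict with "intrinsics" (3x3 intrinsics, pixels), "rvec" (rotation vector, rad) and "tvec" (3), from world to camera coordinates, as OpenCV has them; the wrist camera has in their place "T_tool_cam" (4x4, takes a point from camera to tool coordinates, whose origin is the TCP and whose axes are the flange's). Camera axes: x right, y down, z forward; pixel columns grow to the right and rows downward; lengths in mm; the calibration is good to about 2 mm. A picture is of the moment at which its call begins: read the wrist's pose just before it. get_calibration takes no time and is no camera call.
- finish_job(): hands the job in; it is judged then, once.
The state is a dict: "time_s": time; "joints": joint angles; "dq": joint speeds; "tau": joint torques, N m; "eef_pos": TCP position; "ee_rot": TCP orientation; "force": force on the tool from outside, world axes, zero at the start; "wrist_torque": the same for the moment, N m; "grip_width": opening from 0.0 (shut) to 1.0 (fully open); "grip_force": force on a finger pad.
Only numpy, scipy, OpenCV 4.12 (cv2) and the standard library are available. Lean on these libraries where they do the work, as an engineer would, in place of code of your own. Each camera call takes 0.05 s, during which the arm holds its last target. There are 200 camera calls.

TASK

Of the three steel bezel rings lying on the jeweller's bench, put the one that fits the round post on the slide's carriage squarely down on the post's shoulder and let go of it. Then take the carriage by its finger tab and slide it along its rail until you feel the spring ball click into the notch, and finish there, still gripping the tab with the carriage sitting in the notch. Leave the other rings and the tools where they lie.

Things in the scene. Friction and masses are not known exactly. Their poses are not given: they have to be found in the camera images.
- slide_base: Fixed aluminium slide base, 80 mm (x) by 350 mm (y), with two steel guide rails and a 30 mm high block at each end. Origin: centre of its underside, on the bench. The carriage travels along its +y axis. Between the guide rails lies a dark steel strip with one 12 mm wide groove across it (the notch).
- carriage (a joint): Travel of the steel carriage along the base's +y, in m: 0 at the home end (starts at 0 to 0.025), 0.17 at the far stop. The notch lies anywhere between 0.085 and 0.135, different every time. Plate 78 mm (x) by 100 mm (y), top 37 mm above the bench. About 1 N of rail friction; it stays where it is left.
- ball (a joint): Spring-loaded 16 mm ball under the carriage, out of sight; how far it is down, in m: 0.0004 riding on the flat strip, 0.0046 fully in the notch, 0.003 with the carriage about 1.7 mm off the notch centre. Within 3 mm of the notch it pulls the carriage in with up to 5 N, so that it centres itself if let go; pushing it out again takes about 10 N.
- seat (a point): Centre of the carriage post's shoulder, 51 mm above the bench; moves with the carriage; axes as the base's. The aluminium shoulder is 41 mm across and stands 14 mm above the plate; the spigot above it is 33 mm across, 10 mm tall, tapering over its top 4 mm to 27 mm.
- tab_top (a point): Top centre of the carriage's upright finger tab, 77 mm above the bench; moves with the carriage; axes as the base's. The dark steel tab is 16 mm thick along the base's x, 20 mm wide along the base's y and 40 mm tall above the plate. It stands 58 mm from the post's centre, on the home (-y) side.
- ring_small: Plain steel bezel ring, outside 36 mm, bore 26 mm, 12 mm high, lying flat on the bench; too small for the post. Origin: centre of its underside; z is the ring's axis.
- ring_medium: Plain steel bezel ring, outside 46 mm, bore 36 mm, 12 mm high, about 50 g, lying flat on the bench; the one that fits the 33 mm post. Origin: centre of its underside; z is the ring's axis.
- ring_large: Plain steel bezel ring, outside 56 mm, bore 46 mm, 12 mm high, lying flat on the bench; too large: it drops past the post's shoulder. Origin: centre of its underside; z is the ring's axis.
- flux_jar: Amber glass jar, 48 mm across, 55 mm tall, bystander. Origin: centre of its underside.
- hammer: Small hammer lying on the bench, 200 mm long, bystander. Its x axis runs along the handle towards the head.
- brush: Bench brush lying on the bench, 160 mm long, bystander. Its x axis runs along the handle towards the bristles.
Mind the look-alikes: they are no part of the job. Leave any green or turquoise look-alike of the ring_medium alone.

How it is judged:
By the outcome, as a careful person would: the job done as asked, in the order asked, and still so for the second after the job is handed in, while the arm keeps its last pose, push and grip.
It also fails if it takes over 67 s, if anything falls off the work surface, if the arm or the gripper's body presses on something with over 40 N, if the wrist force passes 120 N, or if a joint passes its speed limit or range.

## Working session

There is one attempt and no reset: what is moved stays moved. The work goes in short steps, Python scripts to look and compute and a tool call to move; the robot and the scene stay as the last step left them, time stands still between calls to the robot, and variables do not carry over. Pictures are saved under pics/ and viewed, at most 10 in all, crops included, and the job is handed in when it is done.

Besides the shell and the picture viewer there is one more tool, called after ">>>" as a command line: name --argument value ..., lists and objects as JSON in quotes. arm_command: Moves the arm, as the interface text tells. Its arguments: {"type":"object","properties":{"steps":{"type":"array"},"squeeze":{"type":"number"}},"required":["steps"]}

```bash
mkdir -p pics; ls; python3 - <<'E'
from rig import *
import cv2
for n in("scene","top"):
    cv2.imwrite(f"pics/{n}0.png",capture(n)[:,:,::-1]); c=get_calibration(n); print(n,c)
print(get_calibration("wrist")); s=sense(); print(s)
E
```

```text
pics
scene {'intrinsics': array([[373.97519806,   0.        , 324.33576174],
       [  0.        , 373.97519806, 196.09976335],
       [  0.        ,   0.        ,   1.        ]]), 'rvec': array([ 2.34948706,  0.84596467, -0.28785343]), 'tvec': array([-516.51311364, -238.18503378, 1325.82558084])}
top {'intrinsics': array([[423.97629042,   0.        , 318.42813496],
       [  0.        , 423.97629042, 196.92956229],
       [  0.        ,   0.        ,   1.        ]]), 'rvec': array([ 2.12703836, -2.06225312,  0.25221439]), 'tvec': array([ 17.10570972, 623.13041236, 965.64254168])}
{'intrinsics': array([[316.62381403,   0.        , 315.76948995],
       [  0.        , 316.62381403, 202.87356996],
       [  0.        ,   0.        ,   1.        ]]), 'T_tool_cam': array([[ 5.42076089e-04, -9.64917249e-01, -2.62553629e-01,
         6.69493511e+01],
       [ 9.99999637e-01,  3.50604773e-04,  7.76113054e-04,
        -7.25725223e-01],
       [-6.56832318e-04, -2.62553954e-01,  9.64917090e-01,
        -1.30022654e+02],
       [ 0.00000000e+00,  0.00000000e+00,  0.00000000e+00,
         1.00000000e+00]])}
{'time_s': 0.1, 'joints': array([-1.41439970e+00,  3.13396258e-01,  1.49834661e+00,  4.70414522e-07,
        1.33104892e+00, -2.23397494e-01]), 'dq': array([ 0.00239598, -0.00164741, -0.00228813,  0.00225556, -0.00193665,
        0.0002685 ]), 'tau': array([ 2.44924100e-03, -4.12897682e+01, -2.60142893e+01, -1.78164487e-04,
        3.03756897e-03,  7.04910349e-06]), 'eef_pos': array([ 194.58774115, -487.37007775,  244.79663665]), 'ee_rot': array([-5.99220185e-04,  9.82023505e-01,  1.88757716e-01,  2.03102251e-05]), 'force': array([-0.17490074, -0.31936375,  0.09286873]), 'wrist_torque': array([ 0.03414761, -0.01208797, -0.01405895]), 'grip_force': 0.0, 'grip_width': 0.9999226081100386}
```

View pics/top0.png

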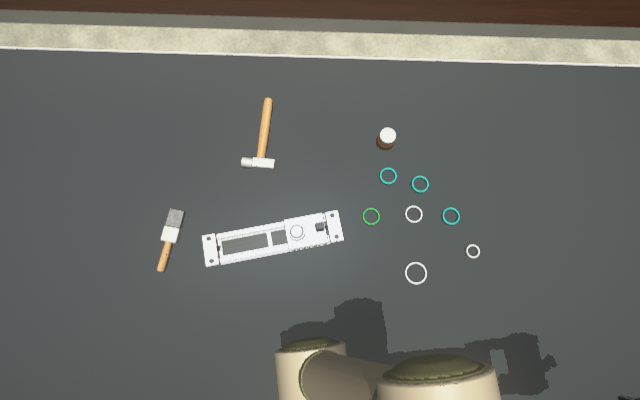

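View pics/scene0.png

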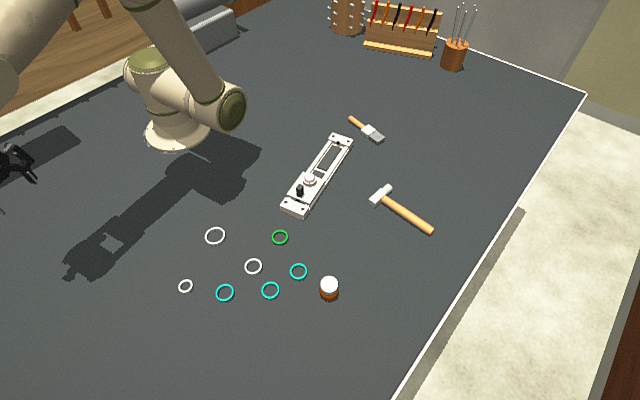

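Top picture: bare steel rings at (414,214) mid, (416,273) largest, (473,251) smallest. The look-alikes are green at (371,216) and turquoise at (388,176), (420,184) and (451,216). The slide carries its post at (297,232) and tab at (320,227), and a bright cross band at about (271,239) is probably the notch. The scene picture agrees, with the steel rings at (253,266), (215,236) and (185,286).

```bash
cat > h.py <<'E'
from rig import *
import cv2, numpy as np
from scipy.spatial.transform import Rotation as R
def cam(n,s=None):
    c=get_calibration(n);K=c["intrinsics"]
    if n=="wrist":
        w,x,y,z=s["ee_rot"];A=R.from_quat([x,y,z,w]).as_matrix();T=c["T_tool_cam"]
        return K,A@T[:3,:3],A@T[:3,3]+s["eef_pos"]
    M=cv2.Rodrigues(c["rvec"])[0];return K,M.T,-M.T@c["tvec"]
def ray(C,uv):
    K,A,o=C;d=A@np.linalg.solve(K,[uv[0],uv[1],1.]);return o,d/np.linalg.norm(d)
def onz(C,uv,z):
    o,d=ray(C,uv);return o+d*(z-o[2])/d[2]
def tri(obs):
    M=np.zeros((3,3));b=np.zeros(3)
    for C,uv in obs:
        o,d=ray(C,uv);P=np.eye(3)-np.outer(d,d);M+=P;b+=P@o
    p=np.linalg.solve(M,b)
    return p,[np.linalg.norm((np.eye(3)-np.outer(d,d))@(p-o)) for o,d in(ray(*q) for q in obs)]
def rings(im,box,thr=110,sat=60,amin=30):
    x0,y0,x1,y1=box;h=cv2.cvtColor(im,cv2.COLOR_RGB2HSV)
    m=((h[...,2]>thr)&(h[...,1]<sat)).astype(np.uint8)
    q=np.zeros_like(m);q[y0:y1,x0:x1]=m[y0:y1,x0:x1]
    out=[]
    for c in cv2.findContours(q,cv2.RETR_EXTERNAL,cv2.CHAIN_APPROX_NONE)[0]:
        if cv2.contourArea(c)>amin and len(c)>5: out.append(cv2.fitEllipse(c))
    return out
E
python3 - <<'E'
from h import *
np.set_printoptions(precision=1,suppress=True)
T=cam("top");S=cam("scene");t=cv2.imread("pics/top0.png")[:,:,::-1];s=cv2.imread("pics/scene0.png")[:,:,::-1]
for n,C,im,b in(("top",T,t,(350,195,500,300)),("scene",S,s,(160,215,275,300))):
    for e in rings(im,b):
        # diameter on z=6 plane along the major axis
        (u,v),ax,a=e;p=onz(C,(u,v),6);f=C[0][0,0];print(n,np.array([u,v]),p,"diam",max(ax)*np.linalg.norm(p-C[2])/f)
for a,b in(((297,232),(310,179)),((320,226),(300,187)),((414,214),(253,266))): print(tri([(T,a),(S,b)]))
for uv in((209,250),(336,227),(271,239)): print(uv,onz(T,uv,25))
a=cv2.resize(t[195:300,195:350],None,fx=5,fy=5,interpolation=2)[:525]
b=cv2.resize(t[190:290,355:490],None,fx=5,fy=5,interpolation=2)
cv2.imwrite("pics/slide.png",a[:,:,::-1]);cv2.imwrite("pics/rings.png",b[:,:,::-1])
E
```

```text
top [415.6 272.8] [ 450.6 -213.6    6. ] diam 60.3787207064607
top [472.8 250.9] [ 510.1 -360.5    6. ] diam 40.315930357952475
top [413.5 213.6] [ 602.3 -211.7    6. ] diam 48.04715473890809
scene [184.8 285.4] [ 504.2 -357.9    6. ] diam 43.16947121074471
scene [252.6 265.6] [ 596.3 -209.     6. ] diam 49.31931580259352
scene [214.2 235. ] [ 444.7 -211.2    6. ] diam 61.699740779806596
(array([539.1,  87.9,  48.4]), [np.float64(1.6922146616620606), np.float64(1.6922146616621934)])
(array([551.4,  31.5,  73. ]), [np.float64(1.401200164641001), np.float64(1.4012001646410195)])
(array([ 600.4, -211.1,   11.8]), [np.float64(0.6732597056373799), np.float64(0.6732597056374573)])
(209, 250) [489.6 305.3  25. ]
(336, 227) [557.5 -10.3  25. ]
(271, 239) [521.9 152.3  25. ]
```

View pics/slide.png

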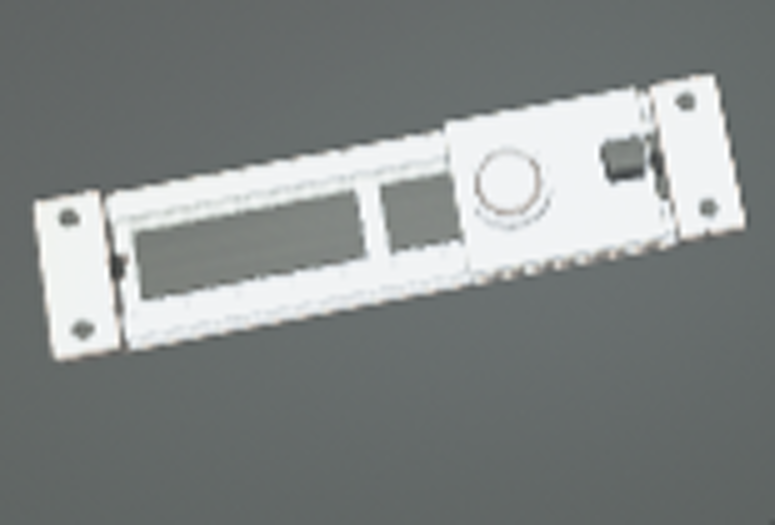

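View pics/rings.png

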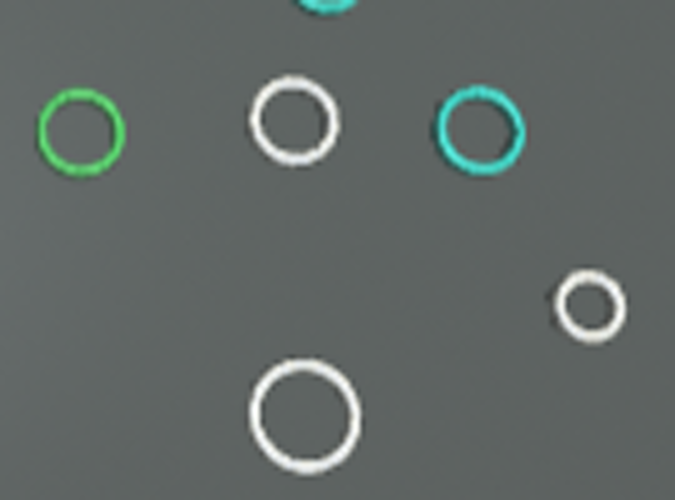

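The measured sizes (48, 60 and 40 mm, blurred a little large) and heights check out. The plain grey ring at (414,214) is the medium one: 46 mm nominal and neither green nor turquoise, at about (600,-211). The notch is the bright band at (271,239). I'll fly over the ring first, then turn so the fingers close along the base's x.

>>> arm_command --steps '[[[1,0.95,-0.2,0,0,0,0],[1,0.95,-0.2,0,0,0,0],[1,0.95,-0.2,0,0,0,0],[1,0.95,-0.2,0,0,0,0],[1,0.95,-0.2,0,0,0,0],[1,0.95,-0.2,0,0,0,0],[1,0.95,-0.2,0,0,0,0],[1,0.95,-0.2,0,0,0,0]]]'

```text
time_s: 1.1
eef_pos: [519.0, -271.3, 245.0]
ee_rot: [-0.0, 0.982, 0.189, -0.0]
force: [0.5, 0.0, 0.2]
grip_width: 1.002
grip_force: 0.0
```

>>> arm_command --steps '[[[1,0.9,-0.2,0,0,0,0],[1,0.9,-0.2,0,0,0,0],[1,0,0,0.5,0,0,-1],[1,0,0,0.5,0,0,-1],[1,0,0,0.5,0,0,-1],[1,0,0,0,0,0,-1],[1,0,0,0,0,0,-1],[1,0,0,0,0,0,-1]]]'

```text
time_s: 2.1
eef_pos: [593.9, -220.4, 169.8]
ee_rot: [-0.0, 0.801, 0.599, -0.0]
force: [0.8, -0.3, 0.3]
grip_width: 1.002
grip_force: 0.0
```

>>> arm_command --steps '[[[1,0,0,0,0,0,-1],[1,0,0,0,0,0,-1],[1,0,0,0,0,0,-1],[1,0,0,0,0,0,-0.3],[1,0,0,0,0,0,0],[1,0,0,0,0,0,0]]]'

```text
time_s: 2.85
eef_pos: [594.0, -220.4, 170.1]
ee_rot: [-0.0, 0.632, 0.775, -0.0]
force: [-0.7, -0.1, -0.3]
grip_width: 0.999
grip_force: 0.0
```

```bash
python3 - <<'E'
from h import *
np.set_printoptions(precision=2,suppress=True)
s=sense();w=capture("wrist");t=capture("top")
cv2.imwrite("pics/w1.png",w[:,:,::-1]);cv2.imwrite("pics/top1.png",t[:,:,::-1])
print(s["eef_pos"],s["ee_rot"],s["joints"])
C=cam("wrist",s)
for z in(0,12): print(C[0]@C[1].T@(np.array([600,-211,z])-C[2]))
for e in rings(w,(0,0,640,400),amin=200): print(e,onz(C,e[0],6),max(e[1])*np.linalg.norm(onz(C,e[0],6)-C[2])/316.6)
E
```

```text
[ 593.99 -220.43  170.08] [-0.    0.63  0.78 -0.  ] [-0.54  0.61  1.24  0.    1.29 -0.74]
[98664.93 54978.89   305.12]
[95008.99 53629.49   293.54]
((504.80181884765625, 388.53375244140625), (26.768932342529297, 45.00735092163086), 98.02848815917969) [ 853.84 -405.24    6.  ] 67.26198366062002
((126.57496643066406, 388.6377258300781), (26.632200241088867, 45.37647247314453), 82.3364486694336) [ 429.34 -493.06    6.  ] 67.84423859899337
((340.7355041503906, 52.166656494140625), (37.210914611816406, 42.97716522216797), 171.82379150390625) [591.   -98.39   6.  ] 40.67060682220575
((337.0668029785156, 174.53250122070312), (347.12274169921875, 846.3168334960938), 88.94742584228516) [ 611.1  -201.98    6.  ] 800.4907159086199
```

View pics/w1.png

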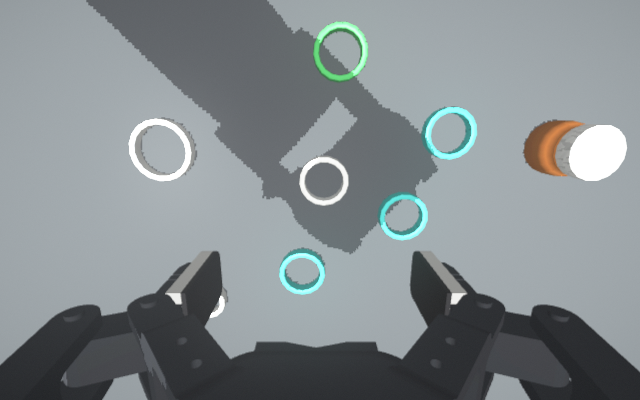

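The wrist picture shows the medium grey ring at (324,181), within 2 px of my prediction. The large one is at (160,150), the small one is half hidden at (215,300), and the look-alikes are green (340,52) and turquoise (451,133), (404,217) and (302,272). The left finger stays clear of the neighbours. Next I refine the ring's position and height from several views.

```bash
python3 - <<'E'
from h import *
np.set_printoptions(precision=2,suppress=True)
s=sense();C=cam("wrist",s);w=cv2.imread("pics/w1.png")[:,:,::-1];t=cv2.imread("pics/top1.png")[:,:,::-1];T=cam("top");S=cam("scene")
sc=cv2.imread("pics/scene0.png")[:,:,::-1]; t0=cv2.imread("pics/top0.png")[:,:,::-1]
for th in(170,190,210):
  for e in rings(w,(294,150,360,215),thr=th,amin=500):
    p=onz(C,e[0],10);print(th,e,p,max(e[1])*np.linalg.norm(p-C[2])/316.6)
    wv=e[0]
a=[e for e in rings(t0,(395,195,435,230))][0][0];b=[e for e in rings(sc,(235,250,270,285))][0][0]
print(tri([(C,wv),(T,a),(S,b)]),tri([(C,wv),(S,b)]),tri([(C,wv),(T,a)]))
E
```

```text
170 ((320.7937927246094, 177.46731567382812), (45.834083557128906, 61.98188400268555), 137.26234436035156) [ 596.53 -207.15   10.  ] 57.82469484716117
190 ((323.40814208984375, 180.5806427001953), (47.62024688720703, 47.880943298339844), 91.69029998779297) [ 599.52 -209.54   10.  ] 44.76148155376624
210 ((323.39532470703125, 180.4942169189453), (47.130123138427734, 47.70034408569336), 105.7684326171875) [ 599.49 -209.46   10.  ] 44.59020164053659
(array([ 599.89, -209.99,   12.54]), [np.float64(1.1332371297447816), np.float64(0.98565395178772), np.float64(0.8769810892592661)]) (array([ 599.05, -209.82,   10.74]), [np.float64(0.632972358263717), np.float64(0.6329723582636917)]) (array([ 598.47, -207.12,   24.47]), [np.float64(0.40195133909725794), np.float64(0.40195133909722786)])
```

>>> arm_command --steps '[[[0.8,0.19,0.15,0.9,0,0,0],[0.8,0,0,0.9,0,0,0],[0.8,0,0,0.6,0,0,0],[0.8,0,0,0.2,0,0,0],[0.8,0,0,0,0,0,0],[0.8,0,0,0,0,0,0]]]'

```text
time_s: 3.7
eef_pos: [600.2, -210.1, 41.9]
ee_rot: [0.001, 0.631, 0.775, 0.0]
force: [0.4, -0.0, 0.1]
grip_width: 0.803
grip_force: 0.0
```

```bash
python3 - <<'E'
from h import *
w=capture("wrist");cv2.imwrite("pics/w2.png",w[:,:,::-1]);s=sense();print(s["eef_pos"],s["grip_width"])
E
```

```text
[ 600.11731924 -210.03007553   41.81027408] 0.7983471970356267
```

View pics/w2.png

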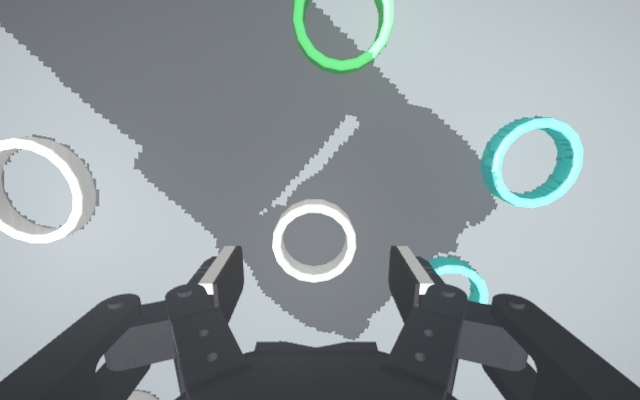

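The ring sits centred between the pads at (314,240), and nothing is in the fingers' way. I go down and close.

>>> arm_command --steps '[[[0.8,0,0,0.3,0,0,0],[0.8,0,0,0.22,0,0,0],[0.8,0,0,0,0,0,0],[0.4,0,0,0,0,0,0],[0.4,0,0,0,0,0,0],[0.4,0,0,0,0,0,0],[0.4,0,0,0,0,0,0]]]' --squeeze 40

```text
time_s: 4.62
eef_pos: [599.9, -209.9, 15.0]
ee_rot: [0.001, 0.631, 0.775, 0.0]
force: [-0.4, 1.1, 6.0]
grip_width: 0.514
grip_force: 40.9
```

```bash
python3 - <<'E'
from h import *
np.set_printoptions(precision=2,suppress=True)
s=sense();w=capture("wrist");cv2.imwrite("pics/w3.png",w[:,:,::-1]);print(s["eef_pos"],s["grip_width"],s["grip_force"],s["force"])
C=cam("wrist",s);w2=cv2.imread("pics/w2.png")[:,:,::-1]
s2=dict(s);s2["eef_pos"]=np.array([600.12,-210.03,41.81]);C2=cam("wrist",s2)
for th in(170,200):
  for e in rings(w2,(255,180,375,300),thr=th,amin=500): print("w2",th,e,onz(C2,e[0],10))
E
```

```text
[ 599.87 -209.86   15.03] 0.5143727712561388 40.931031703948975 [-0.43  1.09  5.95]
w2 170 ((313.76739501953125, 240.7317352294922), (82.88618469238281, 83.04439544677734), 98.55596160888672) [ 599.25 -208.66   10.  ]
w2 200 ((313.7181091308594, 242.42312622070312), (77.99032592773438, 83.00076293945312), 89.71315002441406) [ 599.42 -209.63   10.  ]
```

View pics/w3.png

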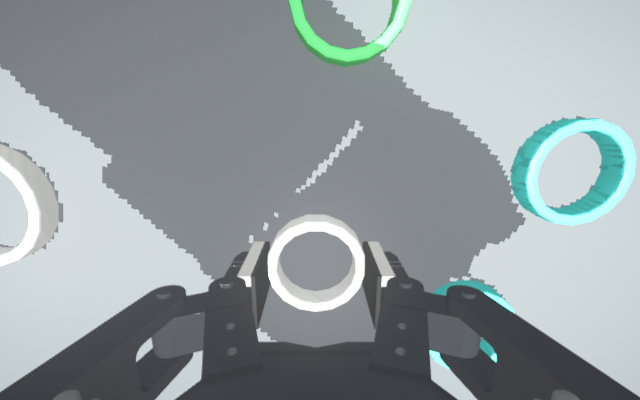

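Ring gripped: opening 0.514, about 44 mm, with 41 N of grip. It's upright between the pads at (316,262), and its underside is flush with the tips at TCP z = 15. I lift it and carry it to view the post.

>>> arm_command --steps '[[[0.4,0,0,-0.3,0,0,0],[0.4,0,0,-0.8,0,0,0],[0.4,0,0,-0.8,0,0,0],[0.4,0,0,-0.8,0,0,0],[0.4,0.4,0,0,0,0,0],[0.4,0.8,0,0,0,0,0],[0.4,0.8,0,0,0,0,0],[0.4,0.8,0,0,0,0,0]]]'

```text
time_s: 5.68
eef_pos: [569.9, -70.6, 148.5]
ee_rot: [-0.001, 0.631, 0.775, -0.0]
force: [0.8, 0.7, -0.1]
grip_width: 0.514
grip_force: 40.9
```

>>> arm_command --steps '[[[0.4,0.8,0,0,0,0,0],[0.4,0.8,0,0,0,0,0],[0.4,0.4,0,0,0,0,0],[0.4,0,0,0,0,0,0],[0.4,0,0,0,0,0,0]]]'

```text
time_s: 6.3
eef_pos: [551.0, 24.4, 149.1]
ee_rot: [0.0, 0.632, 0.775, -0.0]
force: [0.2, -0.7, -1.1]
grip_width: 0.515
grip_force: 40.9
```

```bash
python3 - <<'E'
from h import *
s=sense();w=capture("wrist");cv2.imwrite("pics/w4.png",w[:,:,::-1]);print(s["eef_pos"],s["ee_rot"],s["grip_width"],s["grip_force"],s["force"])
import pickle;pickle.dump(s,open("s4.pkl","wb"))
C=cam("wrist",s)
for p in((539,88,61),(539,88,51),(551.4,31.5,77)):
    q=C[0]@C[1].T@(np.array(p)-C[2]);print(q[:2]/q[2])
E
```

```text
[551.04145395  24.43675508 149.13286344] [ 3.41691099e-05  6.31726492e-01  7.75191345e-01 -1.27109215e-04] 0.5151256674967644 40.94843924045563 [ 0.22363954 -0.73823309 -1.13007495]
[316.64400489 120.35967884]
[316.60402852 120.18585837]
[317.71255605 210.37468907]
```

View pics/w4.png

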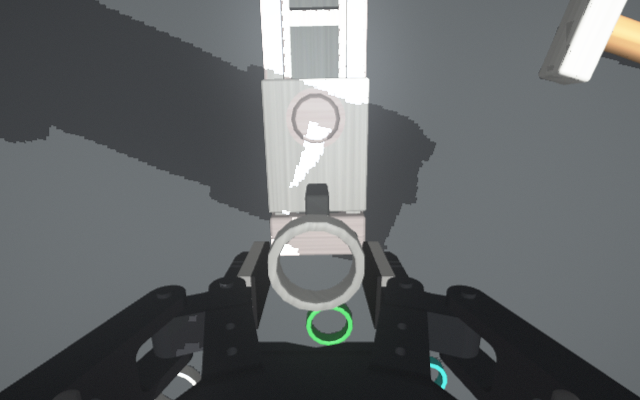

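The ring in hand is at (316,265), the post at (316,118) within 2 px of my prediction, the tab top at (317,195), the notch band at about (316,17) and the carriage's front edge at v≈80. The base lies upright in the picture, so the yaw is right. I take a second wrist view from 30 mm closer for the height.

>>> arm_command --steps '[[[0.4,0.3,0,0,0,0,0],[0.4,0.3,0,0,0,0,0],[0.4,0,0,0,0,0,0],[0.4,0,0,0,0,0,0]]]'

```text
time_s: 6.85
eef_pos: [544.8, 54.8, 149.3]
ee_rot: [0.0, 0.631, 0.776, -0.0]
force: [0.7, -0.1, -0.1]
grip_width: 0.518
grip_force: 40.9
```

```bash
python3 - <<'E'
from h import *
import pickle
np.set_printoptions(precision=2,suppress=True)
s5=sense();w5=capture("wrist");cv2.imwrite("pics/w5.png",w5[:,:,::-1]);pickle.dump(s5,open("s5.pkl","wb"))
s4=pickle.load(open("s4.pkl","rb"));w4=cv2.imread("pics/w4.png")[:,:,::-1]
print(s5["eef_pos"])
def circ(im,box,lo,hi):
    x0,y0,x1,y1=box;g=cv2.cvtColor(np.ascontiguousarray(im[y0:y1,x0:x1]),cv2.COLOR_RGB2GRAY);g=cv2.resize(g,None,fx=4,fy=4,interpolation=cv2.INTER_CUBIC)
    c=cv2.HoughCircles(g,cv2.HOUGH_GRADIENT,1,20,param1=80,param2=20,minRadius=lo*4,maxRadius=hi*4)
    return [] if c is None else [((a+.5)/4-.5+x0,(b+.5)/4-.5+y0,r/4) for a,b,r in c[0][:3]]
P=[]
for s,w,b in((s4,w4,(280,85,352,150)),(s5,w5,(275,110,360,200))):
    C=cam("wrist",s);c=circ(w,b,17,34);print("post",c);P.append((C,c[0][:2]))
    for z in(51,61):
        p=onz(C,c[0][:2],z);print(z,p,"diam",2*c[0][2]*np.linalg.norm(p-C[2])/316.6)
print(tri(P))
C=cam("wrist",s4)
for lo,hi in((40,54),(30,40)):
    c=circ(w4,(255,205,380,320),lo,hi);print("ring",c)
    for q in c[:2]:
        p=onz(C,q[:2],s4["eef_pos"][2]-15+12);w_,x,y,z=s4["ee_rot"];print("tool",R.from_quat([x,y,z,w_]).inv().apply(p-s4["eef_pos"]),"diam",2*q[2]*np.linalg.norm(p-C[2])/316.6)
# base edges yaw + tab + rows of carriage edge/notch in w4
g=cv2.cvtColor(w4,cv2.COLOR_RGB2GRAY)
print("col316",g[0:90:2,316])
for v in(100,150,195): 
    d=np.diff(g[v].astype(int));print(v,np.argmax(d[240:290])+240,np.argmin(d[350:390])+350)
print(g[180:215:1,317])
print(g[190,295:340])
E
```

```text
[544.81  54.83 149.33]
post [(np.float32(315.5), np.float32(118.0), np.float32(24.4)), (np.float32(320.5), np.float32(116.25), np.float32(25.725)), (np.float32(312.75), np.float32(113.75), np.float32(25.575))]
51 [537.95  89.29  51.  ] diam 35.16571108251667
61 [537.95  89.33  61.  ] diam 33.62431612133073
post [(np.float32(315.5), np.float32(163.5), np.float32(23.275)), (np.float32(316.25), np.float32(158.25), np.float32(25.7)), (np.float32(311.5), np.float32(160.0), np.float32(25.425))]
51 [538.12  88.56  51.  ] diam 33.91939958043249
61 [537.83  89.97  61.  ] diam 32.43395122776515
(array([537.96,  89.31,  56.35]), [np.float64(0.009187581264998884), np.float64(0.009187581265183023)])
ring [(np.float32(316.0), np.float32(262.5), np.float32(48.9)), (np.float32(321.0), np.float32(266.0), np.float32(43.05)), (np.float32(311.0), np.float32(265.5), np.float32(43.925))]
tool [2.53 0.58 3.  ] diam 45.692167224680574
tool [0.77 2.89 3.  ] diam 40.44319397313506
ring [(np.float32(312.5), np.float32(265.75), np.float32(36.475)), (np.float32(324.25), np.float32(263.0), np.float32(38.75)), (np.float32(322.5), np.float32(270.25), np.float32(30.725))]
tool [ 0.9  -1.03  3.  ] diam 34.25047662380888
tool [2.28 4.37 3.  ] diam 36.24758381832608
col316 [161 162 162 150  95 183 255 255 255 255 255 255 255 184 168 169 170 170
 172 172 173 172 173 174 173 173 174 175 176 176 176 177 177 177 178 178
 179 179 177 212 255 255 255 248 243]
100 261 368
150 264 366
195 267 365
[202 201 202 145  83  80  81  80  80  79  80  79  79  79  80  87  94  97
 100 100  99 100  99 100  99  97  97  96  96  96  95  94  95  95 106]
[202 202 199 198 198 199 200 200 202 203 188 118  79  79  80  80  81  80
  80  79  80  80  80  79  80  80  79  80  79  80  78  78  85 184 207 206
 204 203 203 201 202 204 204 207 208]
```

```bash
python3 - <<'E'
from h import *
import pickle
np.set_printoptions(precision=2,suppress=True)
s=pickle.load(open("s5.pkl","rb"));T=get_calibration("wrist");K=T["intrinsics"];T=T["T_tool_cam"]
for f in("w3","w4","w5"):
    g=cv2.imread(f"pics/{f}.png",0)
    print(f,"top",list(zip(range(208,236),g[208:236,316]))[::1]);print("bot",g[290:318,316],"row262",g[262,262:282],g[262,350:372])
def tx(u,v,z):
    d=T[:3,:3]@np.linalg.solve(K,[u,v,1.]);o=T[:3,3];return (o+d*(z-o[2])/d[2])[:2]
for v in range(226,236,2):print(v,"c from hole top edge",tx(316,v,3)[0]-18)
for v in range(304,314,2):print(v,"c from outer bottom edge",tx(316,v,3)[0]+23)
E
```

```text
w3 top [(208, np.uint8(143)), (209, np.uint8(144)), (210, np.uint8(144)), (211, np.uint8(144)), (212, np.uint8(144)), (213, np.uint8(145)), (214, np.uint8(175)), (215, np.uint8(203)), (216, np.uint8(208)), (217, np.uint8(209)), (218, np.uint8(209)), (219, np.uint8(212)), (220, np.uint8(212)), (221, np.uint8(221)), (222, np.uint8(253)), (223, np.uint8(255)), (224, np.uint8(255)), (225, np.uint8(255)), (226, np.uint8(255)), (227, np.uint8(255)), (228, np.uint8(255)), (229, np.uint8(255)), (230, np.uint8(255)), (231, np.uint8(234)), (232, np.uint8(145)), (233, np.uint8(147)), (234, np.uint8(146)), (235, np.uint8(147))]
bot [156 188 204 204 202 200 198 200 204 207 209 213 221 249 255 255 255 255
 255 255 255 236 148 141 141 141 141 142] row262 [ 80  81  81  81  81 182 254 255 255 255 255 255 255 255 255 235 193 181
 156 145] [145 144 172 184 194 247 254 255 255 255 255 255 255 255 221  99  80  79
  79  78  79  78]
w4 top [(208, np.uint8(95)), (209, np.uint8(95)), (210, np.uint8(95)), (211, np.uint8(95)), (212, np.uint8(95)), (213, np.uint8(95)), (214, np.uint8(104)), (215, np.uint8(115))
[... 1418 characters left out ...]
156 162 159 157
 154 151 150 121  98  96  96  95  96  95] row262 [ 42  42  43  42  43  78 140 156 157 158 159 160 162 161 152 111  88 122
 239 250] [166 166 123  88  83 121 147 154 156 156 156 157 156 154  97  45  38  39
  39  39  38  39]
226 c from hole top edge 2.2556608092050894
228 c from hole top edge 1.3140409778351128
230 c from hole top edge 0.36909658685716806
232 c from hole top edge -0.5791900018070066
234 c from hole top edge -1.530836551225896
304 c from outer bottom edge 3.8968341583337036
306 c from outer bottom edge 2.811245846525594
308 c from outer bottom edge 1.7215412705385944
310 c from outer bottom edge 0.6276969742229426
312 c from outer bottom edge -0.4703106771272445
```

The ring's centre in the hand is tool x ≈ 0, y ≈ -0.85, measured with the same camera as the post, so the TCP belongs at about (538.8, 89.5). The post's height triangulates to 56, mid-spigot, with a diameter of about 34, as it should be. I move over it and come down to just above the spigot.

>>> arm_command --steps '[[[0.4,0.35,0.012,0,0,0,0],[0.4,0.354,0.012,0,0,0,0],[0.4,0,0,0.4,0,0,0],[0.4,0,0,0.5,0,0,0],[0.4,0,0,0.4,0,0,0],[0.4,0,0,0.08,0,0,0],[0.4,0,0,0,0,0,0],[0.4,0,0,0,0,0,0]]]'

```text
time_s: 7.9
eef_pos: [539.2, 89.7, 81.2]
ee_rot: [0.001, 0.631, 0.775, 0.0]
force: [0.6, -0.0, -0.9]
grip_width: 0.518
grip_force: 40.9
```

>>> arm_command --steps '[[[0.4,0,0,0.06,0,0,0],[0.4,0,0,0.06,0,0,0],[0.4,0,0,0,0,0,0]]]'

```text
time_s: 8.28
eef_pos: [538.7, 89.4, 74.1]
ee_rot: [-0.0, 0.631, 0.775, -0.0]
force: [0.2, -0.4, -0.2]
grip_width: 0.514
grip_force: 40.9
```

>>> arm_command --steps '[[[0.4,0,0,0.06,0,0,0],[0.4,0,0,0,0,0,0]]]'

```text
time_s: 8.52
eef_pos: [538.7, 89.5, 71.1]
ee_rot: [-0.0, 0.631, 0.775, -0.0]
force: [0.4, 0.6, -1.0]
grip_width: 0.514
grip_force: 41.0
```

>>> arm_command --steps '[[[0.4,0,0,0.06,0,0,0],[0.4,0,0,0,0,0,0]]]'

```text
time_s: 8.78
eef_pos: [538.7, 89.5, 68.1]
ee_rot: [-0.0, 0.631, 0.775, -0.0]
force: [-0.0, 0.4, -0.7]
grip_width: 0.519
grip_force: 40.9
```

>>> arm_command --steps '[[[0.4,0,0,0.03,0,0,0],[0.4,0,0,0.02,0,0,0],[0.4,0,0,0,0,0,0]]]'

```text
time_s: 9.15
eef_pos: [538.8, 89.4, 66.0]
ee_rot: [0.0, 0.631, 0.775, -0.0]
force: [-1.6, 0.3, 3.2]
grip_width: 0.514
grip_force: 41.3
```

Contact at TCP z = 66, exactly where the seat should be. I let go and back off.

>>> arm_command --steps '[[[0.56,0,0,0,0,0,0],[0.6,0,0,0,0,0,0],[0.8,0,0,0,0,0,0],[0.8,0,0,0,0,0,0],[0.8,0,0,-0.3,0,0,0],[0.8,0,0,-0.8,0,0,0],[0.8,0,0,-0.6,0,0,0],[0.8,0,0,0,0,0,0]]]'

```text
time_s: 10.15
eef_pos: [540.0, 89.5, 153.9]
ee_rot: [0.002, 0.631, 0.775, 0.002]
force: [0.8, -0.4, -1.2]
grip_width: 0.803
grip_force: 0.0
```

>>> arm_command --steps '[[[0.8,-0.6,0,0,0,0,0],[0.8,-0.6,0,0,0,0,0],[0.8,0,0,0,0,0,0],[0.8,0,0,0,0,0,0]]]'

```text
time_s: 10.65
eef_pos: [550.7, 31.2, 150.5]
ee_rot: [-0.0, 0.631, 0.775, -0.0]
force: [-0.3, 0.1, 0.3]
grip_width: 0.801
grip_force: 0.0
```

```bash
python3 - <<'E'
from h import *
import pickle
np.set_printoptions(precision=1,suppress=True)
s=sense();w=capture("wrist");cv2.imwrite("pics/w6.png",w[:,:,::-1]);pickle.dump(s,open("s6.pkl","wb"));print(s["eef_pos"],s["grip_width"])
C=cam("wrist",s);sc=capture("scene");cv2.imwrite("pics/scene6.png",sc[:,:,::-1])
a=w[40:340,160:480];b=cv2.resize(sc[150:225,275:355],(320,300),interpolation=2)
cv2.imwrite("pics/chk.png",np.hstack([a,b])[:,:,::-1])
for p in((538,89.3,63),(538,89.3,51),(550,32.5,77)):
    q=C[0]@C[1].T@(np.array(p)-C[2]);print(q[:2]/q[2])
E
```

```text
[550.7  31.2 150.5] 0.8014854952532271
[314.2 128.6]
[314.3 128. ]
[314.5 217.6]
```

View pics/chk.png

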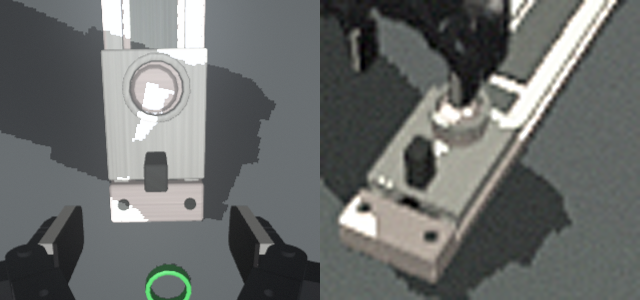

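The ring sits flat and concentric on the post, at wrist (315,127). The tab is at about (315,192–232). Next I measure the tab.

```bash
python3 - <<'E'
from h import *
import pickle
np.set_printoptions(precision=1,suppress=True)
s=pickle.load(open("s6.pkl","rb"));C=cam("wrist",s);w=cv2.imread("pics/w6.png",0)
print(list(zip(range(186,240),w[186:240,315].tolist())))
print(w[222,295:340])
# ring centre by Hough; top of ring at 63
g=cv2.resize(w[90:165,275:355],None,fx=4,fy=4,interpolation=2)
c=cv2.HoughCircles(g,cv2.HOUGH_GRADIENT,1,20,param1=80,param2=20,minRadius=60,maxRadius=150)
for a,b,r in c[0][:3]:
    uv=((a+.5)/4-.5+275,(b+.5)/4-.5+90);p=onz(C,uv,63);print("ring",np.array(uv),r/4,p,r/2*np.linalg.norm(p-C[2])/316.6)
E
```

```text
[(186, 194), (187, 194), (188, 193), (189, 194), (190, 194), (191, 143), (192, 83), (193, 73), (194, 73), (195, 72), (196, 73), (197, 72), (198, 71), (199, 72), (200, 70), (201, 72), (202, 71), (203, 70), (204, 76), (205, 84), (206, 89), (207, 91), (208, 92), (209, 93), (210, 92), (211, 92), (212, 92), (213, 92), (214, 91), (215, 92), (216, 90), (217, 90), (218, 89), (219, 89), (220, 89), (221, 90), (222, 89), (223, 91), (224, 89), (225, 90), (226, 89), (227, 89), (228, 88), (229, 87), (230, 85), (231, 100), (232, 168), (233, 192), (234, 194), (235, 194), (236, 197), (237, 198), (238, 195), (239, 195)]
[114 114 115 115 114 116 116 115 115  88  82  88  89  89  89  91  90  90
  89  90  89  90  89  89  88  89  89  90  89  90  87  83  87 108 114 114
 114 115 114 115 114 115 114 114 114]
ring [316.  128.5] 27.025 [539.2  89.6  63. ] 37.17017565978632
ring [313.5 123.5] 30.625 [536.9  92.4  63. ] 42.1053114316179
ring [321.  123.8] 28.525 [541.8  93.3  63. ] 39.22241850667491
```

```bash
python3 - <<'E'
from h import *
import pickle
np.set_printoptions(precision=1,suppress=True)
s=pickle.load(open("s6.pkl","rb"));C=cam("wrist",s);s4=pickle.load(open("s4.pkl","rb"));C4=cam("wrist",s4)
for z in(72,77,82): print(z,onz(C,(316,218.1),z),"len",np.linalg.norm(onz(C,(316,204.5),z)-onz(C,(316,231.7),z)),"w",np.linalg.norm(onz(C,(303.8,222),z)-onz(C,(328.2,222),z)))
S=cam("scene");g=cv2.imread("pics/scene0.png",0);m=(g[175:205,290:312]<75).astype(np.uint8);n,l,st,ce=cv2.connectedComponentsWithStats(m);print(st,ce+[290,175])
p=onz(C,(316,218.1),77);w,x,y,z=s["ee_rot"];print("tool shift",R.from_quat([x,y,z,w]).inv().apply([*p[:2],62]-s["eef_pos"]))
u=cv2.Rodrigues(get_calibration("scene")["rvec"])[0]
q=S[0]@u@(p-S[2]);print("tab top in scene",q[:2]/q[2])
# notch groove centre: top0 triangulated strip band, along base +y relative to post
T=cam("top");t=cv2.imread("pics/top0.png",0)
for v in(237,240,243): print(v,t[v,258:290])
w4=cv2.imread("pics/w4.png",0);
for z in(20,25,30): print(z,onz(C4,(316,17.5),z),onz(C4,(316,79),37))
E
```

```text
72 [551.4  30.8  72. ] len 19.765893281179466 w 16.93899355176279
77 [551.   32.4  77. ] len 19.292097233701327 w 16.532959375673936
82 [550.7  34.   82. ] len 18.818301186223206 w 16.12692519958519
[[  0   0  22  30 599]
 [  6  12   7  10  47]
 [  5  24   7   4  11]
 [ 20  27   2   2   2]
 [ 13  28   1   1   1]] [[300.6 189. ]
 [299.4 192.1]
 [297.8 200.4]
 [310.5 202.5]
 [303.  203. ]]
tool shift [ 1.   0.7 88.5]
tab top in scene [299.6 186. ]
237 [132 132 132 131 133 133 134 133 133 242 242 242 241 199 134 134 134 133
 134 133 133 132 133 133 133 133 132 134 154 242 242 241]
240 [132 133 132 132 133 133 133 133 134 171 242 242 242 241 137 133 133 134
 133 133 133 133 133 133 134 133 134 135 144 225 242 242]
243 [133 133 133 134 133 134 133 133 131 132 242 242 242 241 199 134 133 134
 135 135 135 135 126 120 133 166 161 222 218 177 242 242]
20 [524.  158.8  20. ] [532.8 115.7  37. ]
25 [524.2 157.4  25. ] [532.8 115.7  37. ]
30 [524.5 156.1  30. ] [532.8 115.7  37. ]
```

The tab's top centre is (551.0, 32.2), 58.5 mm from the post as it should be, and it also projects right in the scene view (299.6,186). I take it.

>>> arm_command --steps '[[[0.6,0.02,0.014,0.6,0,0,0],[0.6,0,0,0.6,0,0,0],[0.6,0,0,0.4,0,0,0],[0.6,0,0,0.16,0,0,0],[0.6,0,0,0,0,0,0]]]'

```text
time_s: 11.38
eef_pos: [551.4, 32.2, 62.9]
ee_rot: [-0.0, 0.631, 0.776, -0.0]
force: [0.4, -0.0, -0.1]
grip_width: 0.6
grip_force: 0.0
```

>>> arm_command --steps '[[[0.1,0,0,0,0,0,0],[0.1,0,0,0,0,0,0],[0.1,0,0,0,0,0,0],[0.1,0,0,0,0,0,0],[0.1,0,0,0,0,0,0],[0.1,0,0,0,0,0,0]]]' --squeeze 40

```text
time_s: 12.12
eef_pos: [550.4, 31.6, 63.6]
ee_rot: [-0.001, 0.631, 0.776, -0.001]
force: [-9.2, -1.9, 9.5]
grip_width: 0.18
grip_force: 39.9
```

Tab gripped: opening 0.18, about 15–16 mm. I first ease off the small side and vertical loads.

>>> arm_command --steps '[[[0.1,0,-0.02,-0.03,0,0,0],[0.1,0,0,0,0,0,0]]]'

```text
time_s: 12.38
eef_pos: [550.3, 31.6, 63.7]
ee_rot: [-0.0, 0.631, 0.776, -0.0]
force: [2.2, -0.4, -11.6]
grip_width: 0.177
grip_force: 40.7
```

>>> arm_command --steps '[[[0.1,0.05,0,0.015,0,0,0],[0.1,0.1,0,0,0,0,0],[0.1,0.2,0,0,0,0,0],[0.1,0.2,-0.003,0,0,0,0],[0.1,0.2,-0.003,0,0,0,0],[0.1,0.1,0,0,0,0,0],[0.1,0,0,0,0,0,0]]]'

```text
time_s: 13.25
eef_pos: [540.8, 74.1, 63.7]
ee_rot: [-0.001, 0.631, 0.776, -0.0]
force: [-5.5, 0.5, 0.5]
grip_width: 0.179
grip_force: 42.2
```

>>> arm_command --steps '[[[0.1,0.1,-0.008,0,0,0,0],[0.1,0.2,-0.003,0,0,0,0],[0.1,0.2,-0.003,0,0,0,0],[0.1,0.08,-0.001,0,0,0,0],[0.1,0,0,0,0,0,0]]]'

```text
time_s: 13.88
eef_pos: [534.5, 102.1, 63.7]
ee_rot: [-0.001, 0.631, 0.776, -0.0]
force: [-5.9, 1.6, 0.6]
grip_width: 0.179
grip_force: 42.4
```

>>> arm_command --steps '[[[0.1,0.06,-0.001,0,0,0,0],[0.1,0.06,-0.001,0,0,0,0],[0.1,0,0,0,0,0,0]]]'

```text
time_s: 14.25
eef_pos: [533.3, 107.5, 63.7]
ee_rot: [-0.001, 0.631, 0.775, -0.0]
force: [-4.8, -0.7, 1.5]
grip_width: 0.182
grip_force: 42.4
```

>>> arm_command --steps '[[[0.1,0.04,-0.001,0,0,0,0],[0.1,0,0,0,0,0,0]]]'

```text
time_s: 14.5
eef_pos: [532.9, 109.4, 63.7]
ee_rot: [-0.0, 0.631, 0.775, -0.0]
force: [-5.6, -1.6, 0.7]
grip_width: 0.182
grip_force: 42.4
```

>>> arm_command --steps '[[[0.1,0.04,-0.001,0,0,0,0],[0.1,0,0,0,0,0,0]]]'

```text
time_s: 14.75
eef_pos: [532.4, 111.3, 63.6]
ee_rot: [-0.0, 0.631, 0.775, -0.0]
force: [-5.9, -1.3, 1.3]
grip_width: 0.179
grip_force: 42.4
```

>>> arm_command --steps '[[[0.1,0.04,-0.001,0,0,0,0],[0.1,0,0,0,0,0,0]]]'

```text
time_s: 15.0
eef_pos: [532.0, 113.2, 63.7]
ee_rot: [-0.0, 0.631, 0.775, -0.0]
force: [-5.6, -1.1, 0.6]
grip_width: 0.18
grip_force: 42.4
```

>>> arm_command --steps '[[[0.1,0.04,-0.001,0,0,0,0],[0.1,0,0,0,0,0,0]]]'

```text
time_s: 15.25
eef_pos: [531.5, 115.2, 63.7]
ee_rot: [-0.0, 0.631, 0.775, -0.0]
force: [-5.7, -1.1, -0.1]
grip_width: 0.18
grip_force: 42.4
```

>>> arm_command --steps '[[[0.1,0.03,-0.007,0,0,0,0],[0.1,0,0,0,0,0,0]]]'

```text
time_s: 15.5
eef_pos: [531.2, 116.7, 63.6]
ee_rot: [-0.0, 0.631, 0.775, 0.0]
force: [-2.9, -0.2, -0.5]
grip_width: 0.177
grip_force: 42.3
```

>>> arm_command --steps '[[[0.1,0.03,-0.001,0,0,0,0],[0.1,0,0,0,0,0,0]]]'

```text
time_s: 15.75
eef_pos: [530.8, 118.3, 63.7]
ee_rot: [-0.0, 0.631, 0.775, 0.0]
force: [-4.5, 1.3, 1.5]
grip_width: 0.183
grip_force: 42.4
```

>>> arm_command --steps '[[[0.1,0.03,-0.001,0,0,0,0],[0.1,0,0,0,0,0,0]]]'

```text
time_s: 16.0
eef_pos: [530.5, 119.9, 63.7]
ee_rot: [-0.0, 0.631, 0.775, 0.0]
force: [-2.5, 4.1, 1.9]
grip_width: 0.175
grip_force: 42.5
```

>>> arm_command --steps '[[[0.1,0.03,0,0,0,0,0],[0.1,0,0,0,0,0,0]]]'

```text
time_s: 16.25
eef_pos: [530.1, 121.5, 63.6]
ee_rot: [-0.0, 0.631, 0.775, 0.0]
force: [-4.6, 5.0, 2.6]
grip_width: 0.18
grip_force: 42.6
```

The spring ball is now pulling forward: +5 N, against a baseline of about -1 N. I go on in small steps to the zero crossing.

>>> arm_command --steps '[[[0.1,0.02,0,0,0,0,0],[0.1,0,0,0,0,0,0]]]'

```text
time_s: 16.5
eef_pos: [529.9, 122.5, 63.6]
ee_rot: [-0.0, 0.631, 0.775, 0.0]
force: [-3.9, 5.1, 2.3]
grip_width: 0.181
grip_force: 42.6
```

>>> arm_command --steps '[[[0.1,0.02,0,0,0,0,0],[0.1,0,0,0,0,0,0]]]'

```text
time_s: 16.75
eef_pos: [529.8, 122.9, 63.7]
ee_rot: [0.0, 0.631, 0.775, 0.0]
force: [-3.8, 1.4, 2.1]
grip_width: 0.18
grip_force: 42.7
```

>>> arm_command --steps '[[[0.1,0.01,0,0,0,0,0],[0.1,0,0,0,0,0,0]]]'

```text
time_s: 17.0
eef_pos: [529.8, 123.0, 63.7]
ee_rot: [0.0, 0.631, 0.775, -0.0]
force: [-4.2, -1.2, 3.1]
grip_width: 0.18
grip_force: 42.8
```

>>> arm_command --steps '[[[0.1,0.01,0,0,0,0,0],[0.1,0,0,0,0,0,0]]]'

```text
time_s: 17.25
eef_pos: [529.8, 123.2, 63.7]
ee_rot: [0.0, 0.631, 0.775, -0.0]
force: [-4.9, -5.5, 4.2]
grip_width: 0.175
grip_force: 42.8
```

The pull flipped sign while the carriage stayed put at y≈123, so the ball is in the notch. I relax the push and check the ring and bystanders in a last picture.

>>> arm_command --steps '[[[0.1,-0.012,-0.004,0,0,0,0],[0.1,0,0,0,0,0,0],[0.1,0,0,0,0,0,0],[0.1,0,0,0,0,0,0]]]'

```text
time_s: 17.75
eef_pos: [529.8, 123.1, 63.7]
ee_rot: [0.0, 0.631, 0.775, 0.0]
force: [-2.1, -1.6, 3.4]
grip_width: 0.182
grip_force: 42.7
```

```bash
python3 - <<'E'
from h import *
w=capture("wrist");t=capture("top");a=cv2.resize(w[100:330,160:480],(400,288));b=t[90:300,150:500]
b=cv2.resize(b,(400,240));cv2.imwrite("pics/fin.png",np.hstack([a[:240],b])[:,:,::-1]);print(sense()["eef_pos"],sense()["force"])
E
```

```text
[529.73834103 123.09922745  63.66360332] [-1.36941274 -2.58853448  2.99142904]
```

View pics/fin.png

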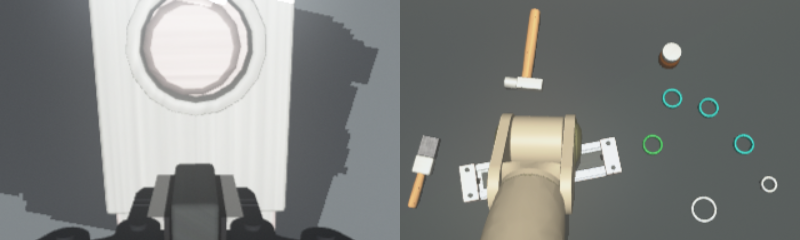

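The ring is flat around the post at (195,48), the tab is held at (195,200), and the bystanders haven't moved. I hand the job in.

```bash
python3 -c "
from rig import *
print(finish_job())"
```

```text
the job is handed in; nothing more can be done
None
```

The medium ring is seated on the post's shoulder, and the carriage sits in the notch with the tab still gripped; the job was handed in at about 18 s, and no verdict came back.

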